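# Drive a crate pin flush with the spring punch

### The arm

A 6-joint arm with a two-finger parallel gripper is mounted at the origin on the work surface. World frame = base frame: x ahead of the robot, y to its left, z up, the work surface at z = 0. Lengths are in mm, angles in degrees, forces in N, time in s.
With the tool pointing down it reaches from about 250 to 800 mm from the base axis. Payload 8.5 kg.
Tool frame: the origin (TCP) lies at the very end of the fingers, on their centre line; the grasp point (between the pads) lies 19 mm behind it; z points along the fingers, y is the direction in which the jaws open and shut (so a half turn about z gives the same grasp; the last joint's range is limited). The gripper opens to 85 mm and grips with 20 to 120 N. Pads are 22 mm wide; open, the fingers measure 114 mm over their backs; the gripper's body (76 mm by 85 mm) begins 54 mm behind the grasp point. The pads swing forward as they close: fully open they stand 13 mm farther back than shut.
Start: joints at [-73.339, 13.648, -0.773, 75.585, 0, 90], TCP at [150.513, -502.916, 231.276] pointing down, gripper open.
Joint ranges: [-152.45, 152.45], [-59.26, 108.67], [-65.41, 83.53], [-104.44, 129.93], [-82.83, 76.93], [-180, 180]. Speed limits (degrees/s): [127.2, 127.2, 159.86, 180, 180, 180].

### API

Orientations are given as [roll, pitch, yaw] about the fixed x, y, z axes, in that order (R = Rz(yaw) Ry(pitch) Rx(roll)).
In Python, from workcell import manip gives the robot as it stands.
- The arm moves only by the shell command python3 -m pendant 'ROWS'. ROWS is JSON, a list of rows, each a list of 7 numbers: the shift along the world's x, y, z in mm, then the turn, a rotation vector about the world's x, y, z in rad, then the closure, from 0 (fully open) to 1 (shut). A call has 1 to 20 rows; each row shifts and turns the commanded pose from where the row before left it; what a row does not reach is not made up. A row lasts 1/10 s, in which the tool goes at most 50 mm and 8.59 degrees, less where a joint would pass 70% of its speed; a pose out of reach is approached as far as the arm can. A call with a gripper value outside its range is refused whole. The fingers move at their own pace and stop on an object; the grip force is fixed at half the most. Time passes only in rows, so rows that do not move let the fingers close. It gives the time, the measured TCP pose, the force and the opening at its end, in the units of the state.
- manip.observe(): the state, without advancing time (a new reading comes with each control period).
- manip.capture(name): name is "side" or "top" or "wrist"; returns a dict with "color" (400x640x3 uint8, red, green, blue), "depth" (400x640 float32, mm along the optical axis (not along the pixel's ray), 0 where there is no reading), "camera_matrix" (3x3 intrinsics, pixels), "dist" ([k1, k2, p1, p2, k3] as OpenCV has them; the pictures are not rectified), "pose" (4x4, takes a point from camera to world coordinates). Camera axes: x right, y down, z forward; pixel columns grow to the right and rows downward; lengths in mm; the calibration is good to about 2 mm. A picture is of the moment at which its call begins.
- manip.finish_job(): hands the job in, once; it reports no verdict.
Trained networks look in a picture, given as the dict that the camera call returned (one of the last four; its "shot" number tells which), for a name from the list of things; names that differ only in an ending like _2 or _b are one class to them, and where a whole thing is asked for, a point or a joint stands for the part that bears it (a point fixed in the world has none). Each returns a list of dicts, best first, with "conf" (0 to 1); they miss things now and then, are a little off and sometimes report something else, mostly with a low value. They report only what shows in the picture. A call takes as long as a camera call.
- manip.trace(picture, name): "region" (400x640 bool, what is visible of it) and "extent" ([left, top, right, bottom] in pixels, round what is visible of it).
- manip.place_of(picture, name): "at" ([row, column] in pixels: a listed point, or the origin of a listed thing).
The state is a dict: "time": time; "joint_pos": joint angles; "joint_vel": joint speeds; "joint_torque": joint torques, N m; "tool_pos": TCP position; "tool_rot": TCP orientation; "force": force on the tool from outside, world axes, zero at the start; "torque": the same for the moment, N m; "opening": finger opening in mm.
Only numpy, scipy, OpenCV 4.12 (cv2) and the standard library are available. Lean on these libraries where they do the work, as an engineer would, in place of code of your own. Each camera call takes 0.05 s, during which the arm holds its last target. There are 200 camera calls.

### The job

Use the blue bench-mounted spring punch to drive the brass pin flush into the green crate bracket clamped in it: draw the orange pull post straight back until the sear catches, stopping as soon as the rubber end stop inside is felt so as not to strain it, let go so that it stays cocked on its own, then press the red trigger to fire it, and let the trigger come back up. The pin must be driven by the fired blow alone, so let go of the post only once it is held, and never touch the pin; leave the carton, the glue bottle and the tape roll where they stand.

Things in the scene. Friction and masses are not known exactly. Their poses are not given: they have to be found in the camera images.
- punch: Spring punch screwed to the bench. Origin on the bench below it; +x is the firing direction, z up. Along x: blue base plate (110 mm wide, 12 thick) -175 to +155 mm; grey housing (52 wide, top 85 mm above bench) -52 to +48; rear guide block (34 wide, top 62) at -163; clamped green bracket (36 wide, 100 over the clamp screws, top 78) from its face at +87 to +135.
- striker: Sprung steel bar with an upright orange pull post, 16 mm along the punch's x, 22 across, top 125 mm above the bench, bottom 62. Origin in the post's centre line, 110 mm above the bench (a good grip). Axes as the punch. Slides along x only; at rest at x = -95 mm. Drawn towards -x, up to 69 mm; its spring pulls back 0.23 N per mm of draw, zero at rest. Let go uncaught, it flies forward and spoils the job.
- sear (a point): The hidden sear in the housing, below the trigger, 38 mm above the bench. It catches the striker at a draw set inside, anywhere from 30 to 64 mm, not to be seen from outside. Felt as a bump of 2 to 4 N from 22 to 14 mm before the catch, then light drag; 2 mm past the catch the rubber end stop begins. Once caught and eased forward, the sear takes the spring's pull and the striker stays cocked.
- buffer: Rubber end stop inside the housing, out of sight; origin in the middle of its relaxed front face. The striker meets it 2 mm after the sear has caught; it yields 1 mm per 6 N, on top of the spring's pull. 5 to 8 N beyond the spring's pull is the sign that the sear has caught; more than 13 N on the stop damages it.
- trigger: Round red trigger button on top of the housing, 26 mm across. Origin: centre of its top face, 101 mm above the bench when up, at x = -15 mm of the punch; z up. It goes down 9 mm; the sear lets go at 6 to 7 mm; it takes 2 to 3.5 N to start and 3.5 to 6 N to go fully down, and springs up again when released.
- pin: Brass pin, 9 mm across, sticking 6 to 10 mm out of the green bracket's face towards the striker, 55 mm above the bench. Origin: centre of its free end; +x is the way it is driven. Its end is flush with the bracket's face when the origin is at x = +87 mm in the punch's frame. It stays where it is driven.
- carton: Small brown cardboard carton, 70 x 55 x 60 mm high, standing loose beside the punch; origin at the centre of its underside.
- glue: White plastic bottle with a green label and red cap, 48 mm across, 110 mm high, standing loose beside the punch; origin at the centre of its underside.
- tape: Roll of amber tape lying flat beside the punch, 84 mm across, 36 mm high; origin at the centre of its underside.

How it is judged:
By the outcome, as a careful person would: the job done as asked, in the order asked, and still so for the second after the job is handed in, with the robot touching nothing.
It also fails if it takes over 70 s, if anything falls off the work surface, if the arm or the gripper's body presses on something with over 40 N, if the wrist force passes 120 N, or if a joint passes its speed limit or range.

## Working session

There is one attempt and no reset: what is moved stays moved. The work goes in short steps, Python scripts to look and compute and a shell command to move; the robot and the scene stay as the last step left them, time stands still between calls to the robot, and variables do not carry over. Pictures are saved under pics/ and viewed, about 8 in all and at most 12, crops included, and the job is handed in when it is done.

```bash
mkdir -p pics && cat > h.py <<'E'
import numpy as np, cv2
from workcell import manip
def ray(p,rc):
    u=cv2.undistortPoints(np.array([[[rc[1],rc[0]]]],float),np.array(p["camera_matrix"]),np.array(p["dist"]))[0,0]
    T=np.array(p["pose"]); return T[:3,3],T[:3,:3]@np.array([u[0],u[1],1.])
def at_z(p,rc,z):
    o,d=ray(p,rc); return o+d*(z-o[2])/d[2]
def by_depth(p,rc):
    o,d=ray(p,rc); return o+d*p["depth"][int(round(rc[0])),int(round(rc[1]))]
def cloud(p,m):
    rr,cc=np.nonzero(m&(p["depth"]>0)); u=cv2.undistortPoints(np.stack([cc,rr],1)[:,None].astype(float),np.array(p["camera_matrix"]),np.array(p["dist"]))[:,0]
    T=np.array(p["pose"]); X=np.c_[u,np.ones(len(u))]*p["depth"][rr,cc][:,None]
    return X@T[:3,:3].T+T[:3,3]
E
python3 - <<'E'
from h import *
np.set_printoptions(precision=1,suppress=True)
Z=dict(punch=0,striker=110,trigger=101,pin=55,carton=0,glue=0,tape=0)
for c in("top","side"):
    p=manip.capture(c); cv2.imwrite(f"pics/{c}1.png",p["color"][:,:,::-1])
    for n,z in Z.items():
        for r in manip.place_of(p,n)[:1]: print(c,n,round(r["conf"],2),np.array(r["at"]),"atz",at_z(p,r["at"],z),"depth",by_depth(p,r["at"]))
    for n in("striker","trigger","carton","glue","tape","punch"):
        t=manip.trace(p,n)
        if t:
            X=cloud(p,t[0]["region"]); print(c,n,round(t[0]["conf"],2),len(X),np.percentile(X,[2,50,98],axis=0).round(0).tolist(),t[0]["extent"])
print(manip.observe())
E
```

```text
top punch 0.97 [266.  356.4] atz [501.3   0.2   0. ] depth [507.6   5.8  85.7]
top striker 0.75 [254.6 407.1] atz [529.5 -82.5 110. ] depth [530.3 -80.  124.8]
top trigger 0.59 [268.5 365.4] atz [504.3  -9.3 101. ] depth [504.4  -9.2 102.2]
top pin 0.45 [280.1 316.3] atz [478.9  79.3  55. ] depth [479.   79.3  56.1]
top carton 0.74 [195.8 331.1] atz [641.8  50.5   0. ] depth [637.6  51.3  58.7]
top glue 0.56 [213.7 284.4] atz [605.7 144.6   0. ] depth [602.8 137.2  87.8]
top tape 0.91 [181.1 385.1] atz [671.4 -58.4   0. ] depth [671.  -57.9   4.1]
top striker 0.83 453 [[476.0, -113.0, 11.0], [526.0, -71.0, 64.0], [544.0, 72.0, 127.0]] [319.6, 245.5, 416.6, 284.1]
top trigger 0.68 155 [[496.0, -23.0, 93.0], [507.0, -10.0, 102.0], [518.0, 1.0, 104.0]] [357.6, 260.1, 375.2, 271.4]
top carton 0.62 1048 [[607.0, 14.0, 57.0], [642.0, 48.0, 61.0], [677.0, 84.0, 64.0]] [310.3, 173.6, 353.8, 217.5]
top glue 0.98 495 [[586.0, 125.0, 53.0], [605.0, 144.0, 80.0], [627.0, 167.0, 113.0]] [269.0, 202.3, 292.3, 228.2]
top tape 0.74 876 [[637.0, -95.0, 2.0], [674.0, -56.0, 36.0], [715.0, -17.0, 40.0]
[... 1094 characters left out ...]
], [599.0, 132.0, 61.0], [625.0, 159.0, 110.0]] [266.5, 163.9, 291.2, 222.5]
side tape 0.56 1923 [[636.0, -101.0, 3.0], [672.0, -65.0, 30.0], [713.0, -24.0, 38.0]] [361.6, 230.5, 411.2, 286.1]
side punch 0.82 14844 [[417.0, -165.0, 8.0], [494.0, -42.0, 14.0], [583.0, 118.0, 107.0]] [176.7, 222.1, 391.8, 383.2]
{'time': 1.4, 'joint_pos': array([-73.3,  13.6,  -0.8,  75.6,   0. ,  90. ]), 'joint_vel': array([ 0. , -0.1, -0.1, -0. ,  0. ,  0. ]), 'joint_torque': array([  0. , -53.9,  34.7,   0. ,   0. ,   0. ]), 'tool_pos': array([ 150.5, -502.9,  231.3]), 'tool_rot': array([-180. ,   -0. ,   16.7]), 'force': array([0.1, 0.4, 0.7]), 'torque': array([0. , 0.1, 0.1]), 'opening': 85.4191210691253}
```

```bash
python3 - <<'E'
from h import *
np.set_printoptions(precision=2,suppress=True)
for c in("top","side"):
    p=manip.capture(c)
    P=cloud(p,np.ones((400,640),bool))
    near=(abs(P[:,0]-505)<110)&(abs(P[:,1])<200)
    m=manip.trace(p,"punch")[0]["region"]|manip.trace(p,"striker")[0]["region"]
    Q=cloud(p,cv2.dilate(m.astype(np.uint8),np.ones((3,3)))>0)
    b=Q[abs(Q[:,2]-12)<3.5]
    print(c,"plate",cv2.minAreaRect(b[:,:2].astype(np.float32)))
    for nm,lo,hi in(("house",82,89),("bracket",74,81),("post",120,130),("trig",98,106)):
        s=Q[(Q[:,2]>lo)&(Q[:,2]<hi)]
        if len(s)>5: print(nm,len(s),s.mean(0),cv2.minAreaRect(s[:,:2].astype(np.float32)))
def crop(n,r0,r1,c0,c1):
    return cv2.resize(cv2.imread(f"pics/{n}1.png")[r0:r1,c0:c1],(600,400 if 0 else int(600*(r1-r0)/(c1-c0))),interpolation=2)
a=crop("side",150,390,170,430)
b=crop("top",140,330,260,460)
cv2.imwrite("pics/a.png",a);cv2.imwrite("pics/b.png",b)
E
```

```text
top plate ((503.74835205078125, -5.6914520263671875), (110.21676635742188, 329.1212158203125), 18.960575103759766)
house 1279 [501.18   3.26  85.54] ((498.52886962890625, 9.922103881835938), (50.444068908691406, 208.19711303710938), 19.108837127685547)
bracket 530 [469.03  99.75  78.33] ((497.6814270019531, 22.63933563232422), (49.20806121826172, 231.40211486816406), 16.80596923828125)
post 106 [532.78 -85.09 125.18] ((532.7709350585938, -85.4646987915039), (21.382701873779297, 14.316995620727539), 16.97480583190918)
trig 163 [507.77 -14.99 101.36] ((518.8944091796875, -41.47402572631836), (23.300535202026367, 90.46487426757812), 22.933813095092773)
side plate ((502.5546875, -8.277603149414062), (111.06715393066406, 330.3992004394531), 19.116342544555664)
house 1704 [498.71  -5.87  85.22] ((508.57147216796875, -25.82061004638672), (52.39543914794922, 149.80262756347656), 19.31414794921875)
bracket 854 [472.96  58.64  77.84] ((490.6938781738281, 14.791168212890625), (47.88838577270508, 238.32630920410156), 20.484874725341797)
post 196 [529.77 -89.73 124.4 ] ((530.7420043945312, -88.80284881591797), (22.253671646118164, 16.15361785888672), 19.288196563720703)
trig 280 [508.9  -31.45 101.15] ((517.3983764648438, -48.77599334716797), (25.39732551574707, 100.42357635498047), 20.057411193847656)
```

View pics/a.png

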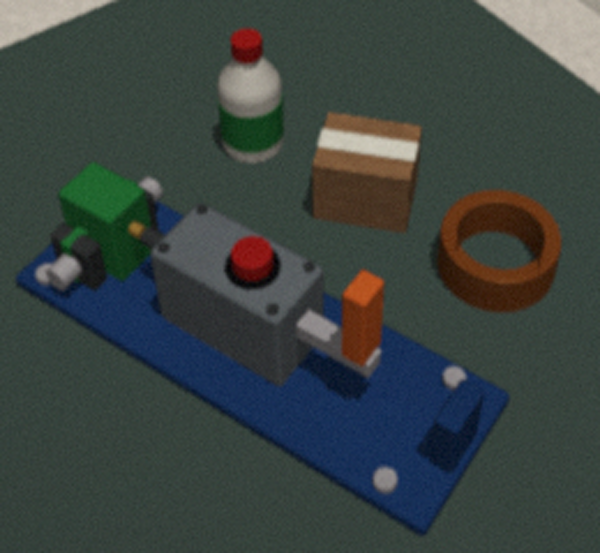

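View pics/b.png

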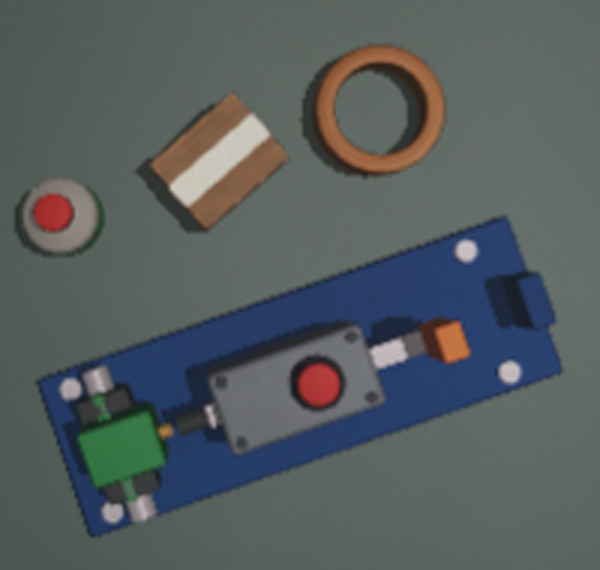

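The side and top views agree. The plate axis is at 109°, the punch origin is near (500, 2.5), and the post is near (531, -87). The lane around the post is clear, so I'll grip it across its 22 mm faces with the tool at yaw 109°.

```bash
python3 -m pendant '[[27.2,29.7,0,0,0,0.115,0.4],[27.2,29.7,0,0,0,0.115,0.4],[27.2,29.7,0,0,0,0.115,0.4],[27.2,29.7,0,0,0,0.115,0.4],[27.2,29.7,0,0,0,0.115,0.4],[27.2,29.7,0,0,0,0.115,0.4],[27.2,29.7,0,0,0,0.115,0.4],[27.2,29.7,0,0,0,0.115,0.4],[27.2,29.7,0,0,0,0.115,0.4],[27.2,29.7,0,0,0,0.115,0.4],[27.2,29.7,0,0,0,0.115,0.4],[27.2,29.7,0,0,0,0.115,0.4],[27.2,29.7,0,0,0,0.115,0.4],[27.2,29.7,0,0,0,0.115,0.4],[0,0,0,0,0,0,0.4],[0,0,0,0,0,0,0.4]]'
python3 - <<'E'
from h import *
np.set_printoptions(precision=2,suppress=True)
p=manip.capture("wrist"); cv2.imwrite("pics/w1.png",p["color"][:,:,::-1])
print(manip.observe())
for n,z in(("striker",110),("trigger",101)):
    for r in manip.place_of(p,n)[:1]: print(n,r,at_z(p,r["at"],z))
    t=manip.trace(p,n)
    if t:
        X=cloud(p,t[0]["region"]); s=X[X[:,2]>(120 if n=="striker" else 98)]
        if len(s)>5: print(len(s),s.mean(0),cv2.minAreaRect(s[:,:2].astype(np.float32)))
E
```

```text
time: 3.3
tool_pos: [531.5, -86.4, 230.9]
tool_rot: [-179.9, -0.0, 109.0]
force: [-0.1, 0.0, 0.1]
opening: 51.0
{'time': 3.35, 'joint_pos': array([-9.3 , 14.98,  1.01, 76.08, -0.02, 61.81]), 'joint_vel': array([-1.32, -0.76, -0.58, -0.07,  0.05,  0.04]), 'joint_torque': array([  1.24, -54.93,  35.09,  -0.11,   0.06,  -0.03]), 'tool_pos': array([530.99, -87.07, 231.03]), 'tool_rot': array([-179.94,   -0.01,  108.89]), 'force': array([-0.11,  0.1 , -0.21]), 'torque': array([-0.  , -0.01,  0.02]), 'opening': 51.34810002826546}
striker {'at': [193.4, 315.8], 'conf': 0.62} [531.74 -87.85 110.  ]
632 [531.47 -86.39 125.32] ((532.185791015625, -87.53157806396484), (21.5736141204834, 16.732105255126953), 19.944150924682617)
trigger {'at': [83.8, 313.2], 'conf': 0.8} [503.37 -11.47 101.  ]
944 [505.18 -11.59 101.56] ((505.1232604980469, -11.540739059448242), (24.3558349609375, 24.936975479125977), 19.24428367614746)
```

View pics/w1.png

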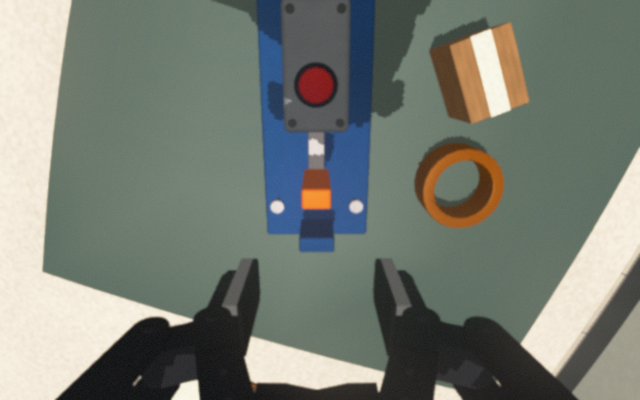

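The wrist view agrees with both: post at pixel (193, 316), world (531.5, -87.2), and trigger at (505, -11.6), with yaw aligned. I'll descend and grip.

```bash
python3 -m pendant '[[0.5,0,-40,0,0,0,0.4],[0,0,-40,0,0,0,0.4],[0,0,-35,0,0,0,0.4],[0,0,-15,0,0,0,0.4],[0,0,-10,0,0,0,0.4],[0,0,0,0,0,0,0.4],[0,0,0,0,0,0,0.4]]'; python3 -m pendant '[[0,0,0,0,0,0,0.6],[0,0,0,0,0,0,0.7],[0,0,0,0,0,0,1],[0,0,0,0,0,0,1],[0,0,0,0,0,0,1],[0,0,0,0,0,0,1],[0,0,0,0,0,0,1]]'
```

```text
time: 4.25
tool_pos: [532.3, -87.5, 92.2]
tool_rot: [179.9, 0.0, 108.9]
force: [-0.3, 0.7, 0.3]
opening: 51.2
time: 4.95
tool_pos: [531.5, -87.5, 92.4]
tool_rot: [-180.0, 0.1, 108.9]
force: [-4.6, -2.0, 9.1]
opening: 21.2
```

```bash
cat > f.py <<'E'
import numpy as np
from workcell import manip
F=np.array([-.3256,.9455]);s=manip.observe()
d=-(s["tool_pos"][:2]-np.array([531.5,-87.5]))@F
f=s["force"][:2]@F
print(f"t {s['time']:.2f} draw {d:.2f} pull {f:.2f} spring {0.23*d:.2f} excess {f-.23*d:.2f} lat {s['force'][:2]@[.9455,.3256]:.2f} fz {s['force'][2]:.1f} open {s['opening']:.1f}")
E
python3 f.py
python3 -m pendant '[[0.98,-2.84,0,0,0,0,1],[0.98,-2.84,0,0,0,0,1],[0.98,-2.84,0,0,0,0,1],[0.98,-2.84,0,0,0,0,1],[0,0,0,0,0,0,1]]' >/dev/null; python3 f.py
python3 -m pendant '[[0.98,-2.84,0,0,0,0,1],[0.98,-2.84,0,0,0,0,1],[0,0,0,0,0,0,1]]' >/dev/null; python3 f.py
python3 -m pendant '[[0.98,-2.84,0,0,0,0,1],[0.98,-2.84,0,0,0,0,1],[0,0,0,0,0,0,1]]'>/dev/null; python3 f.py
python3 -m pendant '[[0.98,-2.84,0,0,0,0,1],[0.98,-2.84,0,0,0,0,1],[0,0,0,0,0,0,1]]'>/dev/null; python3 f.py
```

```text
t 4.95 draw 0.02 pull -0.37 spring 0.00 excess -0.38 lat -5.01 fz 9.1 open 21.2
t 5.45 draw 11.84 pull 2.52 spring 2.72 excess -0.20 lat -4.82 fz 9.5 open 21.5
t 5.75 draw 17.55 pull 3.81 spring 4.04 excess -0.22 lat -5.03 fz 9.1 open 21.1
t 6.05 draw 23.26 pull 5.42 spring 5.35 excess 0.07 lat -3.73 fz 9.8 open 21.3
t 6.35 draw 28.81 pull 7.27 spring 6.63 excess 0.64 lat -4.14 fz 12.2 open 21.5
```

```bash
python3 -m pendant '[[0.65,-1.89,0,0,0,0,1],[0,0,0,0,0,0,1]]' >/dev/null; python3 f.py
python3 -m pendant '[[0.65,-1.89,0,0,0,0,1],[0,0,0,0,0,0,1]]' >/dev/null; python3 f.py
python3 -m pendant '[[0.65,-1.89,0,0,0,0,1],[0,0,0,0,0,0,1]]' >/dev/null; python3 f.py
python3 -m pendant '[[0.65,-1.89,0,0,0,0,1],[0,0,0,0,0,0,1]]' >/dev/null; python3 f.py
```

```text
t 6.55 draw 30.51 pull 8.42 spring 7.02 excess 1.40 lat -4.29 fz 10.5 open 21.3
t 6.75 draw 32.40 pull 8.26 spring 7.45 excess 0.81 lat -3.43 fz 10.9 open 20.9
t 6.95 draw 34.51 pull 6.24 spring 7.94 excess -1.69 lat -3.06 fz 10.6 open 21.2
t 7.15 draw 36.47 pull 7.90 spring 8.39 excess -0.48 lat -3.03 fz 11.0 open 21.3
```

The bump ran from about 27 to 35 mm, so the catch should be near 49 mm and the rubber near 51 mm.

```bash
python3 -m pendant '[[0.65,-1.89,0,0,0,0,1],[0.65,-1.89,0,0,0,0,1],[0,0,0,0,0,0,1]]' >/dev/null; python3 f.py
python3 -m pendant '[[0.65,-1.89,0,0,0,0,1],[0,0,0,0,0,0,1]]' >/dev/null; python3 f.py
python3 -m pendant '[[0.65,-1.89,0,0,0,0,1],[0,0,0,0,0,0,1]]' >/dev/null; python3 f.py
python3 -m pendant '[[0.33,-0.95,0,0,0,0,1],[0,0,0,0,0,0,1]]' >/dev/null; python3 f.py
```

```text
t 7.45 draw 40.37 pull 8.32 spring 9.28 excess -0.97 lat -3.21 fz 10.8 open 21.1
t 7.65 draw 42.23 pull 9.10 spring 9.71 excess -0.61 lat -3.94 fz 11.1 open 20.9
t 7.85 draw 44.14 pull 9.95 spring 10.15 excess -0.20 lat -3.53 fz 10.5 open 21.3
t 8.05 draw 44.99 pull 9.66 spring 10.35 excess -0.69 lat -3.63 fz 11.2 open 21.2
```

```bash
for i in 1; do python3 -m pendant '[[0.33,-0.95,0,0,0,0,1],[0,0,0,0,0,0,1]]' >/dev/null; python3 f.py
python3 -m pendant '[[0.33,-0.95,0,0,0,0,1],[0,0,0,0,0,0,1]]' >/dev/null; python3 f.py
python3 -m pendant '[[0.33,-0.95,0,0,0,0,1],[0,0,0,0,0,0,1]]' >/dev/null; python3 f.py
python3 -m pendant '[[0.33,-0.95,0,0,0,0,1],[0,0,0,0,0,0,1]]' >/dev/null; python3 f.py; done
```

```text
t 8.25 draw 45.94 pull 10.29 spring 10.57 excess -0.28 lat -2.95 fz 11.9 open 21.1
t 8.45 draw 46.89 pull 10.62 spring 10.78 excess -0.17 lat -2.40 fz 11.8 open 21.2
t 8.65 draw 47.74 pull 12.43 spring 10.98 excess 1.45 lat -2.98 fz 11.0 open 21.4
t 8.85 draw 48.20 pull 14.51 spring 11.08 excess 3.43 lat -2.87 fz 11.8 open 21.3
```

```bash
python3 -m pendant '[[0.16,-0.47,0,0,0,0,1],[0,0,0,0,0,0,1]]' >/dev/null; python3 f.py;python3 -m pendant '[[0,0,0,0,0,0,1]]' >/dev/null; python3 f.py
```

```text
t 9.05 draw 48.35 pull 16.49 spring 11.12 excess 5.37 lat -1.91 fz 13.3 open 21.3
t 9.15 draw 48.40 pull 15.42 spring 11.13 excess 4.29 lat -1.99 fz 12.9 open 21.1
```

```bash
python3 -m pendant '[[0.16,-0.47,0,0,0,0,1],[0,0,0,0,0,0,1]]' >/dev/null; python3 f.py;python3 -m pendant '[[0,0,0,0,0,0,1]]' >/dev/null; python3 f.py
```

```text
t 9.35 draw 48.57 pull 16.51 spring 11.17 excess 5.34 lat -3.08 fz 12.6 open 20.9
t 9.45 draw 48.58 pull 16.06 spring 11.17 excess 4.89 lat -3.34 fz 14.4 open 21.0
```

The stop gives about 5.5 N beyond the spring's pull once the zero offset is removed, so the sear has caught. I'll ease forward and see whether it takes the load.

```bash
python3 -m pendant '[[-0.33,0.95,0,0,0,0,1],[-0.33,0.95,0,0,0,0,1],[0,0,0,0,0,0,1]]' >/dev/null; python3 f.py
python3 -m pendant '[[-0.33,0.95,0,0,0,0,1],[0,0,0,0,0,0,1]]' >/dev/null; python3 f.py
python3 -m pendant '[[-0.33,0.95,0,0,0,0,1],[0,0,0,0,0,0,1]]' >/dev/null; python3 f.py
```

```text
t 9.75 draw 47.54 pull 12.34 spring 10.94 excess 1.41 lat -2.38 fz 11.1 open 21.4
t 9.95 draw 46.81 pull 11.02 spring 10.77 excess 0.25 lat -2.89 fz 10.9 open 21.3
t 10.15 draw 45.92 pull 10.80 spring 10.56 excess 0.24 lat -2.28 fz 12.5 open 21.4
```

```bash
python3 -m pendant '[[-0.33,0.95,0,0,0,0,1],[0,0,0,0,0,0,1]]' >/dev/null; python3 f.py
python3 -m pendant '[[-0.33,0.95,0,0,0,0,1],[0,0,0,0,0,0,1]]' >/dev/null; python3 f.py
```

```text
t 10.35 draw 45.24 pull 8.60 spring 10.40 excess -1.81 lat -3.55 fz 10.5 open 21.3
t 10.55 draw 44.91 pull 4.77 spring 10.33 excess -5.56 lat -3.01 fz 9.8 open 20.9
```

The sear is taking the load: the pull is down to 4.8 N and the post has stopped moving. I'll ease to about zero and let go.

```bash
python3 -m pendant '[[-0.33,0.95,0,0,0,0,1],[0,0,0,0,0,0,1]]' >/dev/null; python3 f.py
python3 -m pendant '[[-0.12,0.35,0,0,0,0,1],[0,0,0,0,0,0,1]]' >/dev/null; python3 f.py
```

```text
t 10.75 draw 44.62 pull 2.25 spring 10.26 excess -8.01 lat -4.04 fz 8.3 open 20.8
t 10.95 draw 44.54 pull 0.28 spring 10.24 excess -9.96 lat -3.55 fz 7.4 open 21.3
```

```bash
python3 -m pendant '[[0,0,0,0,0,0,0.7],[0,0,0,0,0,0,0.5],[0,0,0,0,0,0,0.4],[0,0,0,0,0,0,0.4],[0,0,0,0,0,0,0.4],[0,0,15,0,0,0,0.4],[0,0,35,0,0,0,0.4],[0,0,35,0,0,0,0.4],[0,0,0,0,0,0,0.4]]'; python3 - <<'E'
from h import *
p=manip.capture("side"); cv2.imwrite("pics/c.png",cv2.resize(p["color"][150:390,170:430,::-1],(600,553),interpolation=2))
for n,z in(("striker",110),("trigger",101),("pin",55)):
    for r in manip.place_of(p,n)[:1]: print(n,r,at_z(p,r["at"],z))
X=cloud(p,manip.trace(p,"striker")[0]["region"]); s=X[abs(X[:,2]-124)<4]; print(s.mean(0))
E
```

```text
time: 11.85
tool_pos: [548.7, -129.8, 180.8]
tool_rot: [179.7, 0.2, 108.9]
force: [1.5, -0.2, -1.4]
opening: 51.2
striker {'at': [295.7, 353.9], 'conf': 0.7} [ 544.88716855 -127.42991861  110.        ]
trigger {'at': [258.2, 279.0], 'conf': 0.64} [506.0366459  -11.94087609 101.        ]
pin {'at': [250.3, 233.5], 'conf': 0.56} [477.55282974  75.08250695  55.        ]
[ 544.50794145 -131.95085122  124.41931175]
```

View pics/c.png

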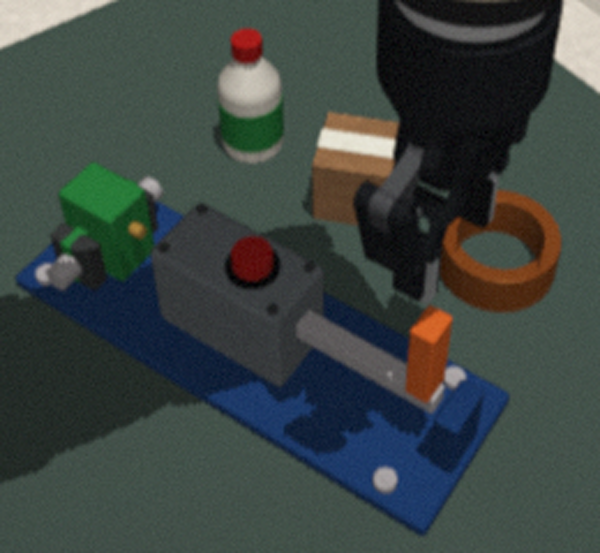

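The post is cocked and stays back, at pixel (430, 355) in the crop, with the pin untouched. Next I'll go above the trigger with the fingers shut.

```bash
python3 -m pendant '[[-10.9,29.5,0,0,0,0,1],[-10.9,29.5,0,0,0,0,1],[-10.9,29.5,0,0,0,0,1],[-10.9,29.5,0,0,0,0,1],[0,0,0,0,0,0,1],[0,0,0,0,0,0,1],[0,0,0,0,0,0,1],[0,0,0,0,0,0,1],[0,0,0,0,0,0,1]]'
```

```text
time: 13.0
tool_pos: [502.9, -12.0, 176.0]
tool_rot: [-180.0, -0.0, 108.8]
force: [0.5, 0.4, -0.2]
opening: 0.1
```

```bash
python3 -m pendant '[[2,0.5,-35,0,0,0,1],[0,0,-22,0,0,0,1],[0,0,-8,0,0,0,1],[0,0,0,0,0,0,1],[0,0,0,0,0,0,1]]'; for i in 1; do python3 -m pendant '[[0,0,-4,0,0,0,1],[0,0,0,0,0,0,1]]'; python3 -m pendant '[[0,0,-4,0,0,0,1],[0,0,0,0,0,0,1]]';python3 -m pendant '[[0,0,-2,0,0,0,1],[0,0,0,0,0,0,1]]'; done
```

```text
time: 13.5
tool_pos: [505.3, -11.0, 112.1]
tool_rot: [180.0, 0.0, 108.9]
force: [-0.0, -0.2, -0.5]
opening: 0.2
time: 13.7
tool_pos: [505.1, -10.8, 107.7]
tool_rot: [180.0, 0.0, 108.9]
force: [0.3, 0.3, 0.4]
opening: 0.2
time: 13.9
tool_pos: [504.6, -10.8, 103.1]
tool_rot: [-180.0, -0.0, 108.9]
force: [-0.5, -0.9, 0.7]
opening: 0.1
time: 14.1
tool_pos: [504.8, -10.8, 101.2]
tool_rot: [180.0, 0.0, 108.9]
force: [1.0, 0.2, 0.8]
opening: -0.1
```

```bash
python3 -m pendant '[[0,0,-2,0,0,0,1],[0,0,-2,0,0,0,1],[0,0,0,0,0,0,1]]'; python3 -m pendant '[[0,0,-2,0,0,0,1],[0,0,0,0,0,0,1]]';python3 -m pendant '[[0,0,-1.5,0,0,0,1],[0,0,0,0,0,0,1]]'; python3 -m pendant '[[0,0,-1,0,0,0,1],[0,0,0,0,0,0,1],[0,0,0,0,0,0,1]]'
```

```text
time: 14.4
tool_pos: [504.8, -10.8, 97.1]
tool_rot: [180.0, -0.0, 108.9]
force: [1.2, 0.8, 1.4]
opening: -0.0
time: 14.6
tool_pos: [504.8, -10.8, 95.1]
tool_rot: [-180.0, 0.0, 108.9]
force: [0.1, 0.0, 2.6]
opening: -0.0
time: 14.8
tool_pos: [504.8, -10.8, 93.7]
tool_rot: [-180.0, 0.0, 108.9]
force: [-0.4, 0.5, 3.6]
opening: -0.2
time: 15.1
tool_pos: [504.8, -10.8, 92.8]
tool_rot: [180.0, 0.0, 108.9]
force: [-0.2, 0.1, 3.6]
opening: -0.3
```

```bash
python3 - <<'E'
from h import *
p=manip.capture("side")
for n,z in(("striker",110),("pin",55)):
    for r in manip.place_of(p,n)[:1]: print(n,r,at_z(p,r["at"],z))
E
```

```text
striker {'at': [282.4, 325.5], 'conf': 0.68} [528.5103281  -88.84452304 110.        ]
```

It has fired and the striker is forward again. I'll lift off and check.

```bash
python3 -m pendant '[[0,0,5,0,0,0,1],[0,0,10,0,0,0,1],[0,0,35,0,0,0,1],[0,0,40,0,0,0,1],[-20,-35,20,0,0,0,1],[-20,-40,0,0,0,0,1],[-20,-40,0,0,0,0,1],[-20,-40,0,0,0,0,1],[-20,-40,0,0,0,0,1],[0,0,0,0,0,0,1],[0,0,0,0,0,0,1]]'; python3 - <<'E'
from h import *
np.set_printoptions(precision=1,suppress=True)
ims=[]
for c,(r0,r1,c0,c1) in(("side",(190,310,190,350)),("top",(235,310,280,440))):
    p=manip.capture(c); ims.append(cv2.resize(p["color"][r0:r1,c0:c1,::-1],(640,int(640*(r1-r0)/(c1-c0))*2//(3 if c=="side" else 2)),interpolation=2))
    for n,z in(("striker",110),("trigger",101),("pin",55),("carton",0),("glue",0),("tape",0)):
        for r in manip.place_of(p,n)[:1]: print(c,n,round(r["conf"],2),np.array(r["at"]),at_z(p,r["at"],z))
    t=manip.trace(p,"trigger"); print("trigger top z",np.percentile(cloud(p,t[0]["region"])[:,2],[50,90]) if t else None)
im=np.vstack(ims)
cv2.imwrite("pics/d.png",cv2.resize(im,(640,min(600,im.shape[0]))))
E
```

```text
time: 16.35
tool_pos: [404.1, -206.6, 203.3]
tool_rot: [180.0, -0.0, 108.7]
force: [0.2, -0.7, -0.3]
opening: 0.2
side tape 0.81 [259.6 387. ] [689.2 -53.2   0. ]
trigger top z None
top striker 0.95 [252.4 408. ] [533.4 -84.1 110. ]
top trigger 0.66 [268.7 368.5] [504.  -14.8 101. ]
top pin 0.51 [194.2 329.2] [641.   54.8  55. ]
top carton 0.62 [193.7 332. ] [646.   48.7   0. ]
top glue 0.64 [214.5 280.6] [604.1 152.3   0. ]
top tape 0.94 [180.2 385.6] [673.3 -59.5   0. ]
trigger top z [101.7 103.6]
```

View pics/d.png

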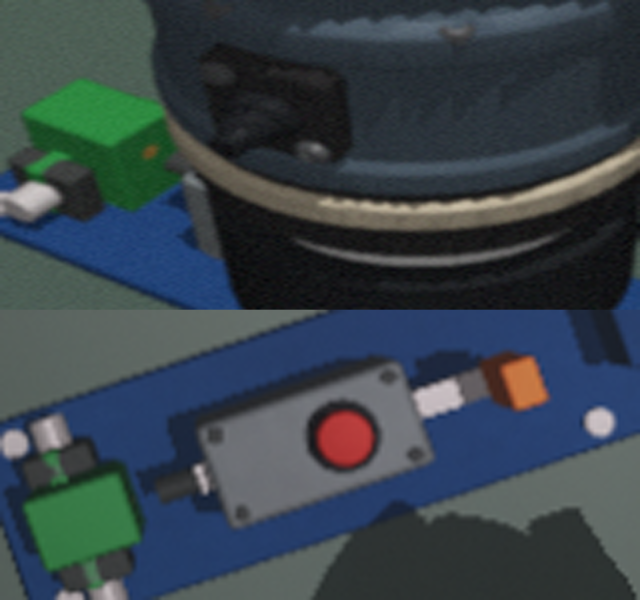

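The pin shows as a flat brass disc flush in the bracket face at (150, 152) in the crop. In the top view nothing sticks out, the trigger is up at 101.7 mm, and the post is back at rest. I'll hand in.

```bash
python3 -c "
from workcell import manip
print(manip.finish_job())"
```

```text
the job is handed in; nothing more can be done
None
```

The punch was cocked, fired once with the trigger, and the brass pin now looks flush in the green bracket. I handed the job in at about 16.5 s.

- **Draw:** I felt the sear bump from about 27 to 35 mm. I stopped at 48.6 mm, with roughly 5–6 N on the rubber end stop; its damage limit is 13 N.
- **Cocking:** I eased forward until the pull on the tool was about zero, with the sear holding, and only then let go. A picture showed the post staying back on its own.
- **Firing:** I pressed the trigger with the fingers shut, about 8 mm down at 3.6 N. The striker flew forward and I lifted off.
- **Last checks:** The pin shows as a flat disc in the bracket face with nothing sticking out. The trigger is back up at about 101.7 mm and the post is at rest. Carton and tape came back within about 5 mm of their first positions, and the glue bottle within about 8 mm. That is about the spread of the network's readings, and the arm never went near them.

**What did not agree:** After firing, the network did not find the pin in the side view. In the top view it placed the pin on the carton, which is clearly wrong. So flushness is judged by eye from one side picture and one top picture, not measured. In that last side view the arm also hid the trigger, striker, carton and bottle, so those were confirmed only from above.

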